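# Bring a sample vial under the swing magnifier and hold it there

### The job

Swing the magnifier round until its lens is centred over the point midway between the two upright steel marker tabs, and let go of it there while the slide is still fully home. Then take the slide's black handle, pull the spring-loaded slide out until the vial lies in line with the two tabs, and finish still gripping the handle and holding it there (it springs back if released); leave the bottles and the loose vial alone.

Things in the scene. Friction and masses are not known exactly. Their poses are not given: they have to be found in the camera images.
- station: Fixed station on the bench, yawed up to 0.3 rad. Origin on the bench below the vial's home place; x along the track away from the handle, y left, z up. Pulling the slide moves it to -x. Dark steel bed 280 x 150 x 12 mm, x=-120 to 160 mm; white spring housing at x=50 to 150 mm, 80 wide, top at 62 mm; steel post (20 mm dia) at x=-45, y=160 mm carries the magnifier.
- slide: Spring-return slide carrying the vial and the handle. Its frame equals the station's when fully home and moves to the station's -x when pulled, at most 100 mm. The spring pulls it home with about 5 N at home, 10 N at 60 mm out (80 N/m), plus 0.5 N friction; released, it runs home. A flat bar, 22 mm wide, top 32 mm above the bench, joins cradle and handle.
- handle (a point): Grip point of the handle: black upright plate, 12 mm thick along the station's x, 60 mm wide along y, from 18 to 85 mm above the bench. The point is mid-plate, 65 mm above the bench, 165 mm in front (station -x) of the vial. Nothing but the low flat bar within 125 mm behind it. At the start the magnifier's head hangs over or near it.
- vial (a point): Middle of the clear capped sample vial clipped in the slide's cradle (25 mm dia, 96 mm long, lying across the slide along the station's y), 47.5 mm above the bench. Moves with the slide.
- mark (a point): Where the vial's middle must come: midway between the two marker tabs, on the slide's centre line, 47.5 mm above the bench; axes as the station's. The tabs are fixed upright steel strips, 5 mm thick along the track, 12 mm wide, tops 66 mm above the bench, one each side 66 mm from the centre line, standing 30 to 60 mm in front (station -x) of the vial's home place.
- magnifier: Magnifier's swing arm. Origin on its vertical pivot atop the post, 160 mm above the bench; its -y axis points from pivot to lens. Turns about the vertical only, stiffly (0.6 N m, about 3 N at the grip), and stays where left. Starts swung 0.6 to 1.0 rad towards the handle; the wanted pose is within 0.1 rad of square across the track. Stops: 0.5 rad past square, 1.4 rad on the handle side.
- lens (a point): Centre of the lens: a glass disc in a white ring, 98 mm outer diameter and 12 mm thick, 160 mm from the pivot, 160 mm above the bench.
- lens_grip (a point): Grip point on the magnifier's upright round black peg, 16 mm dia, at the rim of the lens opposite the pivot, 216 mm from the pivot axis. The peg rises from 160 to 212 mm above the bench; the point is on its axis at 192 mm. The ring's top is at 166 mm.
- reagent_bottle: Bystander: amber bottle, blue cap, 66 mm dia, 150 mm tall, standing loose; origin at the centre of its underside.
- wash_bottle: Bystander: white wash bottle with orange cap and spout, 68 mm dia, 170 mm tall, standing loose; origin at the centre of its underside.
- spare_vial: Bystander: capped vial standing loose, 28 mm dia, 96 mm tall; origin at the centre of its underside.

How it is judged:
On the way:
1. the magnifier's lens is centred over the point midway between the tabs (within 15 mm) and let go, with the slide still home (horizontal distance between lens and mark below 0.015 m and contact force between magnifier and anything else below 0.3 N and angular speed of magnifier below 0.05 rad/s and x of slide in the frame of station above -0.008 m), for 0.2 s.
At the end, for the whole second after the job is handed in: The slide is held out by the gripper (at least 3 N between fingers and slide), still, with the vial's middle within 7 mm of the line between the tabs; the lens, touched by nothing, is centred within 15 mm of the point midway between the tabs (x of vial in the frame of mark between -0.007 and 0.007 m and linear speed of slide below 0.01 m/s and contact force between the fingers and slide above 3 N and horizontal distance between lens and mark below 0.015 m and contact force between magnifier and anything else below 0.3 N); the arm keeps its last pose, push and grip.
It fails at once if a bottle or the loose vial is shifted by more than 25 mm or tipped (distance of any of reagent_bottle, wash_bottle, spare_vial from where it was at the start of the episode above 0.025 m or angle between any of reagent_bottle, wash_bottle, spare_vial's own z axis and vertical above 0.4 rad).
It also fails if it takes over 51 s, if anything falls off the work surface, if the arm or the gripper's body presses on something with over 40 N, if the wrist force passes 120 N, or if a joint passes its speed limit or range.

### The arm

A 6-joint arm with a two-finger parallel gripper is mounted at the origin on the work surface. World frame = base frame: x ahead of the robot, y to its left, z up, the work surface at z = 0. Lengths are in m, angles in rad, forces in N, time in s.
With the tool pointing down it reaches from about 0.3 to 0.875 m from the base axis. Payload 6.4 kg.
Tool frame: the origin (TCP) lies midway between the tips of the shut fingers; the grasp point (between the pads) lies 19 mm behind it; x points along the fingers, y is the direction in which the jaws open and shut, and the axes are right-handed (so a half turn about x gives the same grasp; the last joint's range is limited). The gripper opens to 85 mm and grips with 20 to 120 N. Pads are 22 mm wide; open, the fingers measure 114 mm over their backs; the gripper's body (76 mm by 85 mm) begins 54 mm behind the grasp point. The pads swing forward as they close: fully open they stand 13 mm farther back than shut.
Start: joints at [0.984, 0.181, 1.607, -0, 1.354, -0.206], TCP at [0.214, 0.534, 0.231] pointing down, gripper open.
Joint ranges: [-2.99, 2.99], [-0.89, 2.07], [0.3, 2.58], [-1.14, 4.28], [0, 2.63], [-3.12, 3.12]. Speed limits (rad/s): [2.57, 2.57, 3.01, 3.14, 3.14, 3.14].

### API

Orientations are given as a unit quaternion [w, x, y, z].
In Python, from bench import ctrl gives the robot as it stands.
- The arm moves only by the tool servo_tool, never from a script. Its argument "targets" is a list of rows, each a list of 7 numbers: the turn, a rotation vector about the tool's x, y, z in rad, then the shift along the tool's x, y, z in mm, then the opening, from -1 (shut) to 1 (fully open). A call has exactly 8 rows; each row is the pose to reach, as a shift and turn from the pose measured when the call began, along the tool's axes at that moment; what a row does not reach only later rows make up. A row lasts 1/8 s, in which the tool goes at most 62.5 mm and 10.7 degrees, less where a joint would pass 70% of its speed; a pose out of reach is approached as far as the arm can. A call with a gripper value outside its range is refused whole. The fingers move at their own pace and stop on an object; the grip force is fixed at half the most. Time passes only in rows, so rows that repeat a pose let the fingers close, or fill a call up. It gives the time, the measured TCP pose, the force and the opening at its end, in the units of the state.
- ctrl.get_obs(): the state, without advancing time (a new reading comes with each control period).
- ctrl.camera(name): name is "scene" or "top" or "wrist"; returns a dict with "pixels" (400x640x3 uint8, blue, green, red), "intrinsics" (3x3 intrinsics, pixels), "R" (3x3) and "t" (3): a world point X has camera coordinates R X + t; the wrist camera has in their place "tool_from_camera" (4x4, takes a point from camera to tool coordinates, whose origin is the TCP and whose axes are the tool frame's). Camera axes: x right, y down, z forward; pixel columns grow to the right and rows downward; lengths in m; the calibration is good to about 2 mm. A picture is of the moment at which its call begins: read the wrist's pose just before it. There is no depth.
- ctrl.hand_in(): hands the job in, once; it reports no verdict.
The state is a dict: "time_s": time; "q": joint angles; "dq": joint speeds; "joint_efforts": joint torques, N m; "eef_pos": TCP position; "eef_rot": TCP orientation; "wrist_force": force on the tool from outside, world axes, zero at the start; "torque": the same for the moment, N m; "opening": opening from 0.0 (shut) to 1.0 (fully open).
Only numpy, scipy, OpenCV 4.12 (cv2) and the standard library are available. Lean on these libraries where they do the work, as an engineer would, in place of code of your own. Each camera call takes 0.05 s, during which the arm holds its last target.

## Working session

There is one attempt and no reset: what is moved stays moved. The work goes in short steps, Python scripts to look and compute and a tool call to move; the robot and the scene stay as the last step left them, time stands still between calls to the robot, and variables do not carry over. Pictures are saved under pics/ and viewed, and the job is handed in when it is done.

Besides the shell and the picture viewer there is one more tool, called after "Request:" by a JSON object that holds its "name" and its "arguments". servo_tool: Moves the arm, as the interface text tells. Its arguments: {"type":"object","properties":{"targets":{"type":"array","items":{"type":"array","items":{"type":"number"}}}},"required":["targets"]}

```bash
ls; mkdir -p pics
python3 - <<'E'
from bench import ctrl
import cv2, numpy as np, json
o=ctrl.get_obs(); print(o)
d={}
for n in ("scene","top","wrist"):
    c=ctrl.camera(n); cv2.imwrite(f"pics/{n}0.png",c["pixels"])
    for k in c:
        if k!="pixels": print(n,k,np.round(np.array(c[k]),4).tolist())
E
```

```text
pics
{'time_s': 0.0, 'q': array([ 9.83713225e-01,  1.81539033e-01,  1.60799555e+00, -1.80404256e-06,
        1.35377008e+00, -2.06312638e-01]), 'dq': array([ 0.00062106, -0.00041372,  0.0006356 , -0.0012067 , -0.00072802,
       -0.00105267]), 'joint_efforts': array([-7.75508415e-04, -4.44880700e+01, -3.51330078e+01, -3.63065274e-04,
        9.18249803e-03, -8.94186570e-06]), 'eef_pos': array([0.21337777, 0.53336455, 0.23039128]), 'eef_rot': array([ 0.69409683,  0.13325218,  0.69456342, -0.13436923]), 'wrist_force': array([ 0.3078831 , -0.45356224, -0.46052391]), 'torque': array([-0.02730621,  0.02946402,  0.00676331]), 'opening': 0.9991779226219694}
scene intrinsics [[429.1413, 0.0, 320.3595], [0.0, 429.1413, 198.5074], [0.0, 0.0, 1.0]]
scene R [[0.5361, 0.8441, 0.0141], [0.5123, -0.3119, -0.8002], [-0.671, 0.4362, -0.5996]]
scene t [-0.3631, -0.196, 1.7074]
top intrinsics [[453.6579, 0.0, 313.4581], [0.0, 453.6579, 194.2112], [0.0, 0.0, 1.0]]
top R [[-0.0146, -0.9996, 0.0232], [-0.9994, 0.0139, -0.0321], [0.0317, -0.0236, -0.9992]]
top t [0.029, 0.6024, 1.1898]
wrist intrinsics [[305.9012, 0.0, 314.9862], [0.0, 305.9012, 195.1169], [0.0, 0.0, 1.0]]
wrist tool_from_camera [[0.0006, -0.3166, 0.9485, -0.143], [1.0, -0.0004, -0.0007, -0.0009], [0.0006, 0.9485, 0.3166, -0.0819], [0.0, 0.0, 0.0, 1.0]]
```

View pics/scene0.png

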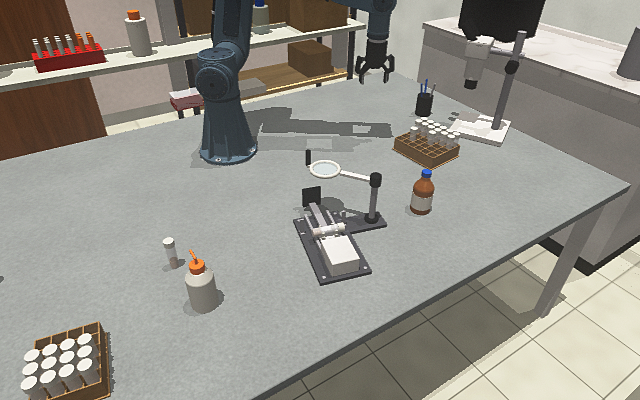

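View pics/top0.png

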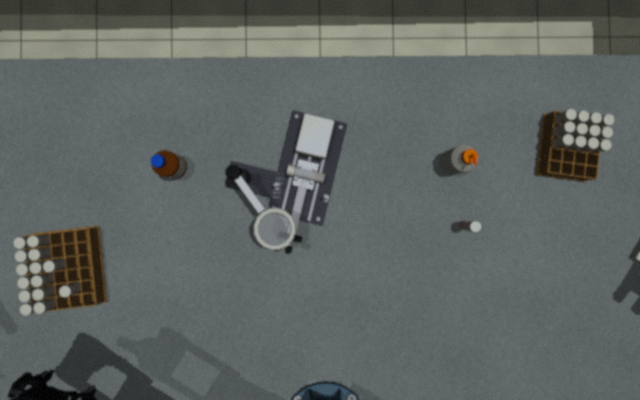

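View pics/wrist0.png

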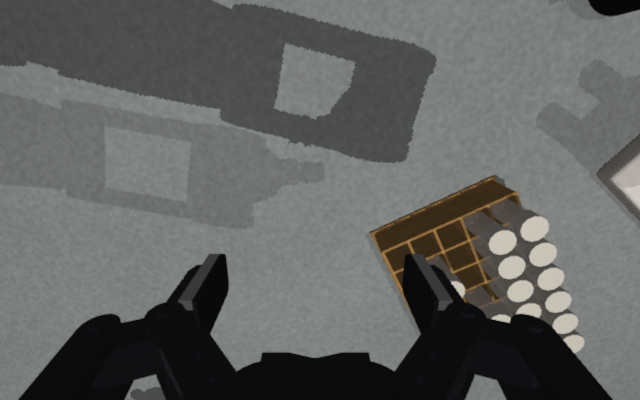

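The top view shows the station around pixel (305,170), the lens at about (274,229) and the post at about (236,174). In the scene view the lens is at about (323,170) and the peg at about (308,157). The crops below should give finer positions.

Run:
```python
import cv2
a=cv2.imread("pics/top0.png")[90:270,210:370]; cv2.imwrite("pics/topc.png",cv2.resize(a,None,fx=3.3,fy=3.3,interpolation=cv2.INTER_CUBIC))
a=cv2.imread("pics/scene0.png")[140:290,280:400]; cv2.imwrite("pics/scenec.png",cv2.resize(a,None,fx=4,fy=4,interpolation=cv2.INTER_CUBIC))
```

```text
(no output)
```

View pics/topc.png

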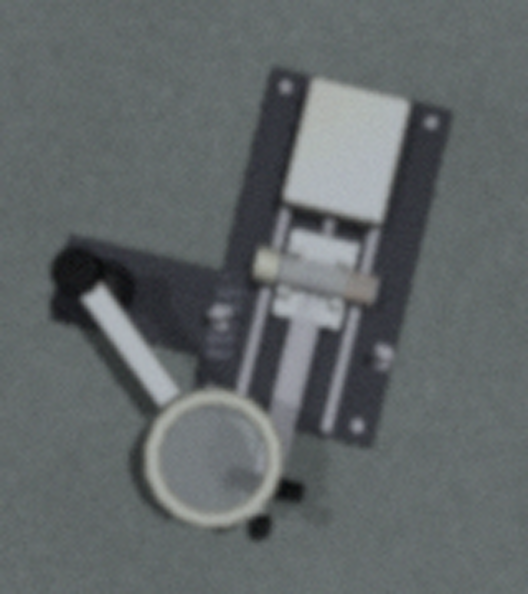

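View pics/scenec.png

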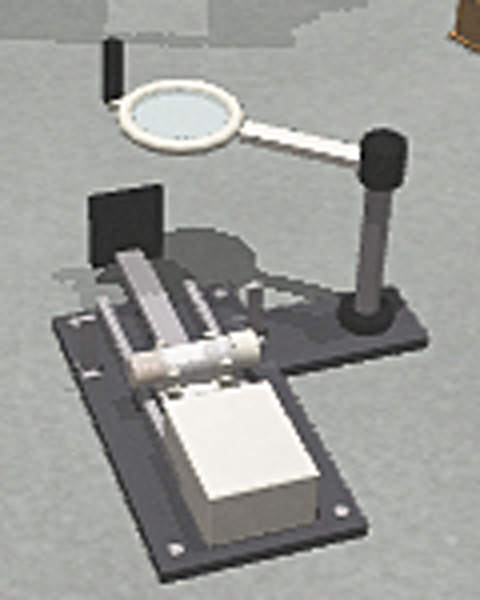

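```bash
cat > fit.py <<'E'
import numpy as np, cv2
from scipy.optimize import least_squares
K={}
K['top']=(np.array([[453.6579,0,313.4581],[0,453.6579,194.2112],[0,0,1]]),np.array([[-0.0146,-0.9996,0.0232],[-0.9994,0.0139,-0.0321],[0.0317,-0.0236,-0.9992]]),np.array([0.029,0.6024,1.1898]))
K['scene']=(np.array([[429.1413,0,320.3595],[0,429.1413,198.5074],[0,0,1]]),np.array([[0.5361,0.8441,0.0141],[0.5123,-0.3119,-0.8002],[-0.671,0.4362,-0.5996]]),np.array([-0.3631,-0.196,1.7074]))
def proj(c,X):
    k,R,t=K[c]; x=k@(R@np.asarray(X)+t); return x[:2]/x[2]
def ray(c,uv,z):
    k,R,t=K[c]; d=R.T@np.linalg.inv(k)@np.array([*uv,1.]); C=-R.T@t; return C+d*(z-C[2])/d[2]
tc=lambda u,v:np.array([u/3.3+210-.35,v/3.3+90-.35])
sc=lambda u,v:np.array([u/4+280-.37,v/4+140-.37])
def s2w(p,X):
    c,s=np.cos(p[2]),np.sin(p[2]); return np.array([p[0]+c*X[0]-s*X[1],p[1]+s*X[0]+c*X[1],X[2]])
E
cat > a.py <<'E'
from fit import *
L=[('top',tc(272,68),(.16,.075,.012)),('top',tc(452,110),(.16,-.075,.012)),('top',tc(372,446),(-.12,-.075,.012)),
('top',tc(312,77),(.15,.04,.062)),('top',tc(411,100),(.15,-.04,.062)),('top',tc(383,222),(.05,-.04,.062)),('top',tc(283,202),(.05,.04,.062)),
('scene',sc(162,573),(.16,-.075,.012)),('scene',sc(368,527),(.16,.075,.012)),('scene',sc(55,320),(-.12,-.075,.012)),
('scene',sc(207,497),(.15,-.04,.062)),('scene',sc(318,470),(.15,.04,.062)),('scene',sc(262,380),(.05,.04,.062)),('scene',sc(160,395),(.05,-.04,.062))]
f=lambda p:np.concatenate([proj(c,s2w(p,X))-uv for c,uv,X in L])
r=least_squares(f,[.6,.0,-.2],loss='soft_l1')
p=r.x;print(p.round(4)); print(f(p).reshape(-1,2).round(1).tolist())
np.save('p.npy',p)
inv=lambda w:(lambda d:(np.cos(p[2])*d[0]+np.sin(p[2])*d[1],-np.sin(p[2])*d[0]+np.cos(p[2])*d[1]))(w-p[:2])
print('pivot',s2w(p,(-.045,.16,.16)), 'handle',s2w(p,(-.165,0,.065)))
for n,uv,c,z in[('lens top',tc(213,457),'top',.166),('peg top',tc(260,527),'top',.212),('lens sc',sc(181,115),'scene',.163),('pegtop sc',sc(112,41),'scene',.212),
 ('tabL',tc(218,315),'top',.066),('tabR',tc(384,357),'top',.066),('tabL',sc(255,287),'scene',.066),('vial ',tc(316,277),'top',.0475),('vial',sc(195,356),'scene',.0475),('bed tabR',tc(384,357),'top',.012),('handle',tc(291,491),'top',.085)]:
    w=ray(c,uv,z); print(n,c,w.round(4),np.round(inv(w[:2]),4))
for x in(-.03,-.045,-.06):
  for y in(.066,-.066):
    q=s2w(p,(x,y,.066)); print(x,y,(proj('top',q)-[210,90])*3.3,(proj('scene',q)-[280,140])*4)
E
python3 a.py
```

```text
[ 0.6542  0.0396 -0.2512]
[[0.5, -0.7], [0.9, 0.0], [0.5, 0.9], [0.4, -0.6], [1.0, -0.1], [0.3, 1.0], [-0.1, -0.4], [0.0, -0.6], [0.6, -1.4], [-0.7, -1.6], [0.6, -0.4], [1.1, -0.1], [1.8, -1.4], [0.5, 0.5]]
pivot [0.6504203  0.20578945 0.16      ] handle [0.49441139 0.08064466 0.065     ]
lens top top [0.5214 0.1151 0.166 ] [-0.1474  0.04  ]
peg top top [0.4766 0.0816 0.212 ] [-0.1825 -0.0035]
lens sc scene [0.5254 0.1101 0.163 ] [-0.1423  0.0362]
pegtop sc scene [0.4754 0.0792 0.212 ] [-0.1831 -0.0061]
tabL top [0.6252 0.1163 0.066 ] [-0.0472  0.0671]
tabR top [ 0.5914 -0.0098  0.066 ] [-0.0486 -0.0635]
tabL scene [0.6295 0.1116 0.066 ] [-0.0419  0.0635]
vial  top [0.6547 0.0411 0.0475] [0.0001 0.0016]
vial scene [0.6545 0.0416 0.0475] [-0.0002  0.002 ]
bed tabR top [ 0.5927 -0.0125  0.012 ] [-0.0467 -0.0658]
handle top [0.4918 0.0623 0.085 ] [-0.163  -0.0184]
-0.03 0.066 [223.64297316 292.26471688] [262.21831208 294.43379016]
-0.03 -0.066 [391.78894603 332.96169852] [ 92.84562513 327.68841105]
-0.045 0.066 [218.97399093 311.35925894] [255.19225698 282.51475886]
-0.045 -0.066 [387.208741   352.04274326] [ 87.15692487 315.15152652]
-0.06 0.066 [214.30051707 330.47217025] [248.28836575 270.80296688]
-0.06 -0.066 [382.62413737 371.14211251] [ 81.56975441 302.83839563]
```

```bash
cat >> fit.py <<'E'
from scipy.spatial.transform import Rotation as Ro
def tool(yaw):  # tool x down, z horizontal at yaw
    z=np.array([np.cos(yaw),np.sin(yaw),0]);x=np.array([0,0,-1.]);return np.c_[x,np.cross(z,x),z]
def obs():
    from bench import ctrl
    o=ctrl.get_obs(); R=Ro.from_quat(np.roll(o['eef_rot'],-1)).as_matrix(); return o,np.array(o['eef_pos']),R
def row(pos,yaw,P,R):
    return np.r_[Ro.from_matrix(R.T@tool(yaw)).as_rotvec().round(3),(R.T@(np.asarray(pos)-P)*1000).round(1)]
E
python3 - <<'E'
from fit import *
o,P,R=obs(); print(P,R.round(3))
print(row((.46,.08,.33),.62,P,R))
print(row((.476,.080,.26),.62,P,R))
E
```

```text
[0.21346754 0.53346594 0.230601  ] [[-0.001  0.372  0.928]
 [-0.001  0.928 -0.372]
 [-1.    -0.001 -0.   ]]
[-1.001e+00 -1.000e-03  1.000e-03 -9.910e+01 -3.295e+02  3.974e+02]
[-1.001e+00 -1.000e-03  1.000e-03 -2.910e+01 -3.234e+02  4.123e+02]
```

Request:
{"name": "servo_tool", "arguments": {"targets": [[-0.12,0,0,-40,-35,45,1],[-0.25,0,0,-80,-75,95,1],[-0.38,0,0,-99,-115,145,1],[-0.5,0,0,-99,-160,195,1],[-0.65,0,0,-99,-205,245,1],[-0.8,0,0,-99,-250,300,1],[-0.9,0,0,-99,-290,350,1],[-1.0,0,0,-99,-329,397,1]]}}

```text
time_s: 1.15
eef_pos: [0.4366, 0.1223, 0.3299]
eef_rot: [0.673, -0.217, 0.673, 0.216]
wrist_force: [0.2, 0.3, 0.5]
opening: 0.999
```

Request:
{"name": "servo_tool", "arguments": {"targets": [[0,0,0,0,0,0,1],[0,0,0,0,0,0,1],[0,0,0,0,0,0,1],[0,0,0,0,0,0,1],[0,0,0,0,0,0,1],[0,0,0,0,0,0,1],[0,0,0,0,0,0,1],[0,0,0,0,0,0,1]]}}

```text
time_s: 2.15
eef_pos: [0.4366, 0.1223, 0.3299]
eef_rot: [0.673, -0.217, 0.673, 0.216]
wrist_force: [0.2, -0.2, 0.2]
opening: 1.003
```

Run:
```python
from fit import *
from bench import ctrl
o,P,R=obs(); print(o['time_s'],P,R.round(3),o['q'].round(2))
c=ctrl.camera('wrist'); cv2.imwrite('pics/w1.png',c['pixels'])
np.savez('w1.npz',P=P,R=R,T=c['tool_from_camera'],K=c['intrinsics'])
```

```text
2.15 [0.43658428 0.12232517 0.3298739 ] [[-0.    -0.583  0.812]
 [-0.001  0.812  0.583]
 [-1.    -0.001 -0.001]] [ 0.01 -0.17  1.76 -0.    1.55 -2.18]
```

View pics/w1.png

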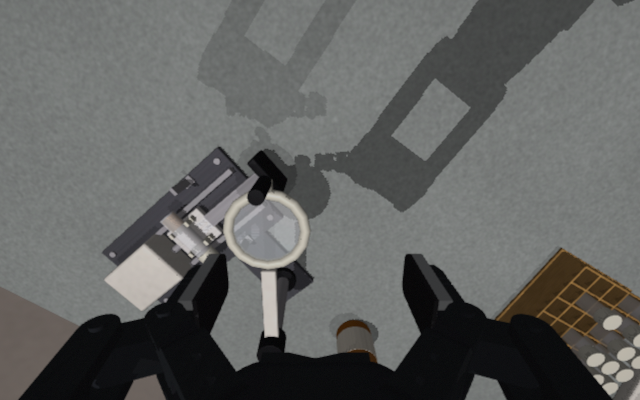

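```bash
cat >> fit.py <<'E'
def wproj(f,X):
    d=np.load(f);Xt=d['R'].T@(np.asarray(X)-d['P']);T=d['T'];c=np.linalg.inv(T)@np.r_[Xt,1];x=d['K']@c[:3];return x[:2]/x[2]
def wray(f,uv,z):
    d=np.load(f);T=d['T'];C=d['R']@T[:3,3]+d['P'];v=d['R']@T[:3,:3]@np.linalg.inv(d['K'])@np.array([*uv,1.]);return C+v*(z-C[2])/v[2]
def w2s(p,w):
    d=np.asarray(w)[:2]-p[:2];c,s=np.cos(p[2]),np.sin(p[2]);return np.array([c*d[0]+s*d[1],-s*d[0]+c*d[1]])
E
python3 - <<'E'
from fit import *
p=np.load('p.npy')
im=cv2.imread('pics/w1.png')[130:330,90:330]
im=cv2.resize(im,None,fx=3.3,fy=3,interpolation=cv2.INTER_CUBIC)
im=cv2.resize(cv2.imread('pics/w1.png')[130:330,90:330],None,fx=3,fy=3,interpolation=cv2.INTER_CUBIC)
def m(X,col,n):
    u=(wproj('w1.npz',X)-[90,130])*3; cv2.circle(im,tuple(int(a) for a in u),3,col,-1)
    print(n,u.round())
for c in[(.16,.075),(.16,-.075),(-.12,-.075),(-.12,.075)]: m(s2w(p,(*c,.012)),(0,0,255),'bed')
for y in(.066,-.066): m(s2w(p,(-.045,y,.066)),(0,255,0),'tab')
m(s2w(p,(-.183,-.005,.212)),(255,0,255),'peg')
m(s2w(p,(-.165,0,.085)),(255,255,0),'handle')
cv2.imwrite('pics/w1c.png',im)
E
```

```text
bed [231. 537.]
bed [ 30. 368.]
bed [377.  50.]
bed [576. 262.]
tab [442. 380.]
tab [243. 188.]
peg [486. 204.]
handle [521. 143.]
```

View pics/w1c.png

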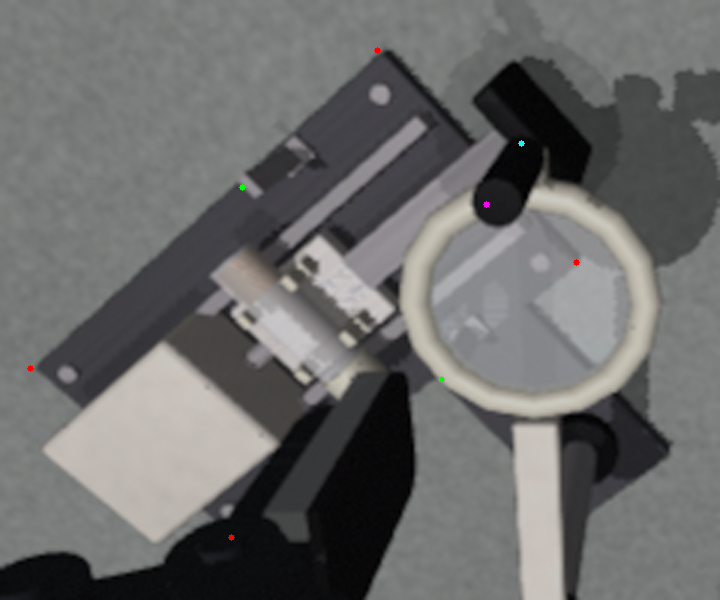

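Run:
```python
from fit import *
p=np.load('p.npy')
g=lambda u,v:(u/3+90-.33,v/3+130-.33)
for n,u,z in[('peg',(498,202),.212),('tabR',(255,188),.066),('bedR',(384,50),.012),('bedF',(33,368),.012),('lens',(530,300),.166)]:
    w=wray('w1.npz',g(*u),z);print(n,w.round(4),w2s(p,w).round(4))
o,P,R=obs()
print(row((.476,.079,.25),.62,P,R)); print(row((.475,.079,.175),.62,P,R))
```

```text
peg [0.473  0.0823 0.212 ] [-0.1862 -0.0038]
tabR [ 0.5909 -0.0089  0.066 ] [-0.0493 -0.0628]
bedR [ 0.5171 -0.0012  0.012 ] [-0.1227 -0.0736]
bedF [ 0.7892 -0.0722  0.012 ] [ 0.1585 -0.0747]
lens [0.5165 0.1134 0.166 ] [-0.1518  0.0372]
[ 3.00e-03 -1.00e-03  1.00e-03  7.99e+01 -5.81e+01  6.80e+00]
[ 3.000e-03 -1.000e-03  1.000e-03  1.549e+02 -5.750e+01  6.100e+00]
```

Request:
{"name": "servo_tool", "arguments": {"targets": [[0,0,0,0,-20,3,1],[0,0,0,10,-40,5,1],[0,0,0,30,-56,7,1],[0,0,0,60,-56,7,1],[0,0,0,90,-56,7,1],[0,0,0,110,-56,7,1],[0,0,0,110,-56,7,1],[0,0,0,110,-56,7,1]]}}

```text
time_s: 3.2
eef_pos: [0.4756, 0.0801, 0.2203]
eef_rot: [0.673, -0.217, 0.673, 0.216]
wrist_force: [0.9, -0.2, 0.8]
opening: 0.995
```

Run:
```python
from fit import *
from bench import ctrl
o,P,R=obs(); print(o['time_s'],P,R.round(3),o['q'].round(2))
c=ctrl.camera('wrist'); cv2.imwrite('pics/w2.png',c['pixels'])
np.savez('w2.npz',P=P,R=R,T=c['tool_from_camera'],K=c['intrinsics'])
print(row((.475,.081,.174),.62,P,R))
```

```text
3.2 [0.47563208 0.08013834 0.22033612] [[ 0.    -0.583  0.813]
 [-0.001  0.813  0.583]
 [-1.    -0.001 -0.   ]] [-0.08 -0.02  1.85 -0.    1.32 -2.27]
[ 2.00e-03 -0.00e+00  1.00e-03  4.63e+01  1.10e+00  0.00e+00]
```

View pics/w2.png

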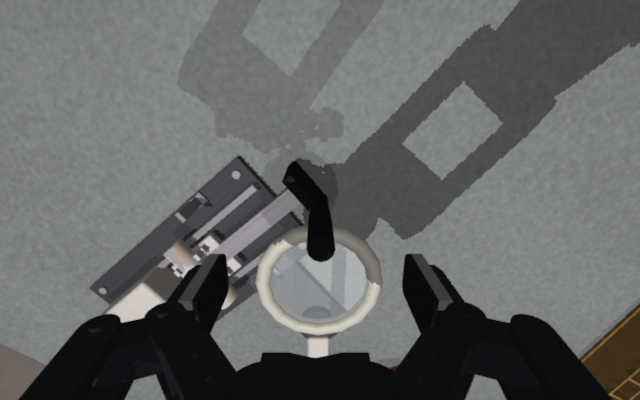

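The peg top is at pixel (321,248), centred between the fingers. I'll check how far along the tool's z it sits.

Run:
```python
from fit import *
d=np.load('w2.npz')
w=wray('w2.npz',(321,250),.212); print(w, d['R'].T@(w-d['P']))
```

```text
[0.47387797 0.08268584 0.212     ] [8.33287005e-03 3.10112253e-03 6.13757976e-05]
```

Aligned to within 3 mm, so I'll descend and close.

Request:
{"name": "servo_tool", "arguments": {"targets": [[0,0,0,15,2,0,1],[0,0,0,30,2,0,1],[0,0,0,46,2,0,1],[0,0,0,46,2,0,1],[0,0,0,46,2,0,0],[0,0,0,46,2,0,-0.5],[0,0,0,46,2,0,-1],[0,0,0,46,2,0,-1]]}}

```text
time_s: 4.25
eef_pos: [0.4749, 0.0819, 0.1752]
eef_rot: [0.674, -0.217, 0.673, 0.216]
wrist_force: [-3.3, 0.2, 4.5]
opening: 0.172
```

Request:
{"name": "servo_tool", "arguments": {"targets": [[0,0,0,0,0,0,-1],[0,0,0,0,0,0,-1],[0,0,0,0,0,0,-1],[0,0,0,0,0,0,-1],[0,0,0,0,0,0,-1],[0,0,0,0,0,0,-1],[0,0,0,0,0,0,-1],[0,0,0,0,0,0,-1]]}}

```text
time_s: 5.25
eef_pos: [0.4749, 0.0819, 0.1753]
eef_rot: [0.674, -0.217, 0.673, 0.216]
wrist_force: [-1.3, -0.9, 2.9]
opening: 0.169
```

Run:
```python
from fit import *
p=np.load('p.npy')
o,P,R=obs(); print(o['time_s'],P,R.round(3),o['q'].round(2),o['opening'],o['wrist_force'],w2s(p,P))
piv=s2w(p,(-.045,.16,0))[:2]
print(np.linalg.norm(P[:2]-piv))
d0=P[:2]-piv; a0=np.arctan2(*(-d0)[::-1]); r=np.linalg.norm(d0); z=.175
yaw0=np.arctan2(R[1,2],R[0,2]); print(a0,yaw0)
m=np.array([-.0465,0]); 
# target lens dir: station angle
a1=p[2]+np.pi/2   # square across
print('lens/mark at square', s2w(p,(-.045,0,0)))
for k in range(1,17):
    a=a0+(a1-a0)*k/16
    pos=np.r_[piv-r*np.array([np.cos(a),np.sin(a)]),P[2]]
    print(k,row(pos,yaw0+a-a0,P,R))
```

```text
5.25 [0.47485051 0.08193842 0.17525766] [[ 0.002 -0.583  0.813]
 [-0.001  0.813  0.583]
 [-1.    -0.002  0.001]] [-0.08  0.03  1.89 -0.    1.22 -2.27] 0.16931894748714216 [-1.27803887 -0.91030589  2.94978975] [-0.18426841 -0.00360971]
0.21485769482024808
0.6143565085290709 0.622178722739571
lens/mark at square [0.61064409 0.05081251 0.        ]
1 [-4.4e-02  1.0e-03  2.0e-03  0.0e+00 -9.5e+00  1.0e-01]
2 [-8.80e-02  1.00e-03  2.00e-03  0.00e+00 -1.89e+01  7.00e-01]
3 [-1.32e-01  1.00e-03  2.00e-03  1.00e-01 -2.83e+01  1.70e+00]
4 [-1.76e-01  1.00e-03  2.00e-03  1.00e-01 -3.77e+01  3.00e+00]
5 [-2.2e-01  1.0e-03  2.0e-03  1.0e-01 -4.7e+01  4.8e+00]
6 [-2.64e-01  1.00e-03  2.00e-03  1.00e-01 -5.62e+01  7.00e+00]
7 [-3.09e-01  1.00e-03  2.00e-03  1.00e-01 -6.53e+01  9.60e+00]
8 [-3.53e-01  1.00e-03  2.00e-03  1.00e-01 -7.43e+01  1.26e+01]
9 [-3.97e-01  0.00e+00  2.00e-03  2.00e-01 -8.31e+01  1.60e+01]
10 [-4.41e-01  0.00e+00  2.00e-03  2.00e-01 -9.18e+01  1.98e+01]
11 [-4.850e-01  0.000e+00  2.000e-03  2.000e-01 -1.003e+02  2.400e+01]
12 [-5.290e-01  0.000e+00  2.000e-03  2.000e-01 -1.086e+02  2.850e+01]
13 [-5.730e-01  0.000e+00  2.000e-03  2.000e-01 -1.167e+02  3.340e+01]
14 [-6.170e-01  0.000e+00  2.000e-03  3.000e-01 -1.246e+02  3.860e+01]
15 [-6.610e-01  0.000e+00  2.000e-03  3.000e-01 -1.323e+02  4.420e+01]
16 [-7.050e-01  0.000e+00  2.000e-03  3.000e-01 -1.397e+02  5.020e+01]
```

Opening 0.169 is about 14 to 16 mm, so the peg is held. Swinging the first half of the arc.

Request:
{"name": "servo_tool", "arguments": {"targets": [[-0.044,0,0,0,-9.5,0,-1],[-0.088,0,0,0,-19,0.7,-1],[-0.132,0,0,0,-28.3,1.7,-1],[-0.176,0,0,0,-37.7,3,-1],[-0.22,0,0,0,-47,4.8,-1],[-0.264,0,0,0,-56.2,7,-1],[-0.309,0,0,0,-65.3,9.6,-1],[-0.353,0,0,0,-74.3,12.6,-1]]}}

```text
time_s: 6.25
eef_pos: [0.5284, 0.0293, 0.1753]
eef_rot: [0.625, -0.332, 0.624, 0.332]
wrist_force: [0.3, 3.4, 1.4]
opening: 0.174
```

```bash
cat > arc.py <<'E'
from fit import *
import sys
p=np.load('p.npy')
o,P,R=obs(); print(o['time_s'],P,o['q'].round(2),o['opening'],o['wrist_force'].round(1),w2s(p,P))
piv=s2w(p,(-.045,.16,0))[:2]
d0=P[:2]-piv; a0=np.arctan2(*(-d0)[::-1]); r=np.linalg.norm(d0)
yaw0=np.arctan2(R[1,2],R[0,2]); print(a0,yaw0,r)
a1=p[2]+np.pi/2-.006
for k in range(1,9):
    a=a0+(a1-a0)*k/8
    print(k,row(np.r_[piv-.2155*np.array([np.cos(a),np.sin(a)]),P[2]],yaw0+a-a0,P,R))
E
python3 arc.py
```

```text
6.25 [0.52844593 0.02932775 0.17526686] [-0.17  0.14  1.78  0.    1.23 -2.72] 0.17430699501532326 [0.3 3.4 1.4] [-0.11927649 -0.04124484]
0.9659853500433849 0.9765118224241064 0.21451452467702414
1 [-4.3e-02  1.0e-03  1.0e-03  0.0e+00 -9.4e+00 -9.0e-01]
2 [-8.70e-02  1.00e-03  1.00e-03  0.00e+00 -1.87e+01 -4.00e-01]
3 [-1.3e-01  1.0e-03  1.0e-03  0.0e+00 -2.8e+01  5.0e-01]
4 [-1.74e-01  1.00e-03  1.00e-03  0.00e+00 -3.73e+01  1.90e+00]
5 [-2.17e-01  1.00e-03  1.00e-03  0.00e+00 -4.65e+01  3.60e+00]
6 [-2.61e-01  1.00e-03  1.00e-03  1.00e-01 -5.56e+01  5.70e+00]
7 [-3.04e-01  1.00e-03  1.00e-03  1.00e-01 -6.46e+01  8.20e+00]
8 [-3.48e-01  1.00e-03  1.00e-03  1.00e-01 -7.35e+01  1.11e+01]
```

The last joint is nearing its range limit (-2.72 of -3.12). I'll cap the tool turn at -0.15 and let the round peg pivot in the pads for the rest.

Request:
{"name": "servo_tool", "arguments": {"targets": [[-0.03,0,0,0,-9.4,0,-1],[-0.06,0,0,0,-18.7,0.4,-1],[-0.09,0,0,0,-28,1.3,-1],[-0.12,0,0,0,-37.3,2.5,-1],[-0.15,0,0,0,-46.5,4,-1],[-0.15,0,0,0,-55.6,6,-1],[-0.15,0,0,0,-64.6,8.4,-1],[-0.15,0,0,0,-73.5,11.1,-1]]}}

```text
time_s: 7.25
eef_pos: [0.5956, -0.0026, 0.1752]
eef_rot: [0.598, -0.378, 0.598, 0.378]
wrist_force: [-5.7, 3.6, 4.3]
opening: 0.17
```

```bash
python3 arc.py
python3 - <<'E'
from bench import ctrl
import cv2
for n in("top","scene"):
    i=ctrl.camera(n)["pixels"]; 
    a=i[90:270,210:370] if n=="top" else i[140:290,280:400]
    cv2.imwrite(f"pics/{n}1c.png",cv2.resize(a,None,fx=3.3 if n=="top" else 4,fy=3.3 if n=="top" else 4,interpolation=cv2.INTER_CUBIC))
E
```

```text
7.25 [ 0.59563791 -0.00262519  0.17522762] [-0.2   0.28  1.61  0.    1.26 -2.9 ] 0.17004901544178355 [-5.7  3.6  4.3] [-0.0462504  -0.05549062]
1.3137578670548484 1.1269852555354305 0.21549424885895577
1 [ 0.     0.001 -0.    -0.     0.    -0.   ]
2 [ 0.     0.001 -0.    -0.     0.    -0.   ]
3 [ 0.     0.001 -0.    -0.     0.    -0.   ]
4 [ 0.     0.001 -0.    -0.     0.    -0.   ]
5 [ 0.     0.001 -0.    -0.     0.    -0.   ]
6 [ 0.     0.001 -0.    -0.     0.    -0.   ]
7 [ 0.     0.001 -0.    -0.     0.    -0.   ]
8 [ 0.     0.001 -0.    -0.     0.    -0.   ]
```

View pics/top1c.png

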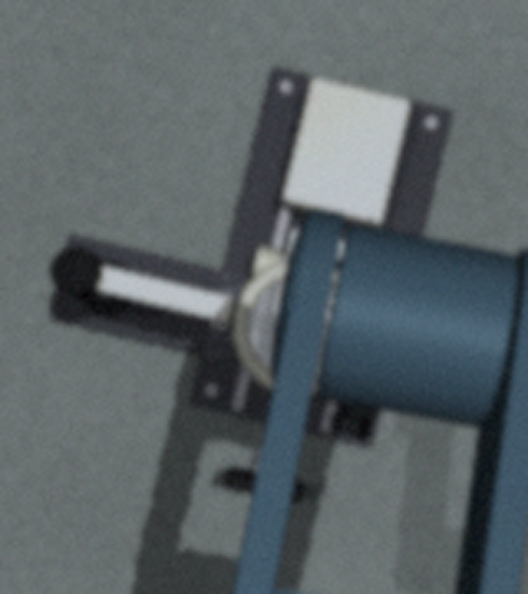

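View pics/scene1c.png

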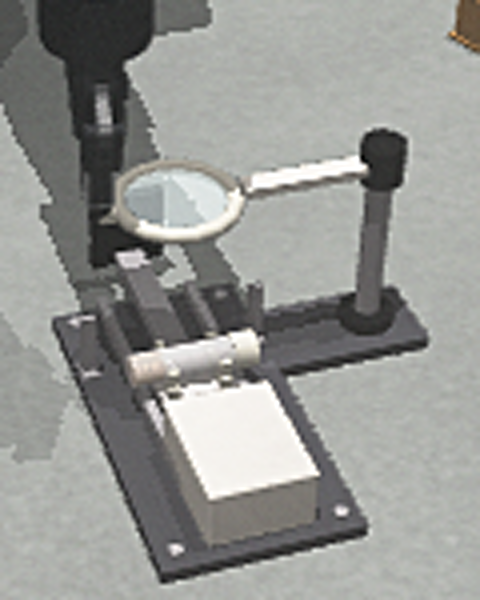

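The lens now sits across the track over the tabs' region. The scene image shows the ring at about crop (180,200). Releasing and lifting.

Request:
{"name": "servo_tool", "arguments": {"targets": [[0,0,0,0,0,0,-0.4],[0,0,0,0,0,0,0],[0,0,0,0,0,0,0.3],[0,0,0,0,0,0,0.3],[0,0,0,-15,0,0,0.3],[0,0,0,-40,0,0,0.3],[0,0,0,-70,0,0,0.3],[0,0,0,-100,0,0,0.3]]}}

```text
time_s: 8.35
eef_pos: [0.5966, -0.0033, 0.2775]
eef_rot: [0.599, -0.378, 0.597, 0.376]
wrist_force: [-0.1, 0.2, -0.5]
opening: 0.649
```

Run:
```python
from fit import *
p=np.load('p.npy')
o,P,R=obs(); print(o['time_s'],P,o['q'].round(2),o['opening'],o['wrist_force'].round(1),w2s(p,P),R.round(3))
yawh=p[2]-np.pi/2   # half-turn option B
for st in[(-.16,0,.27)]:
    w=s2w(p,st); print(w,row(w,yawh,P,R), row(w,P[2]*0+.5,P,R))
print(p[2]-np.pi/2)
```

```text
8.35 [ 0.59661468 -0.00334388  0.27753262] [-0.2   0.19  1.5  -0.    1.45 -2.9 ] 0.6486519694734527 [-0.1  0.2 -0.5] [-0.04512562 -0.05594393] [[ 0.004 -0.902  0.431]
 [-0.001  0.431  0.902]
 [-1.    -0.004  0.001]]
[0.49925441 0.07940166 0.27      ] [ 2.947e+00  6.000e-03 -1.000e-03  7.100e+00  1.235e+02  3.270e+01] [6.250e-01 2.000e-03 3.000e-03 7.100e+00 1.235e+02 3.270e+01]
-1.8220322776576812
```

Run:
```python
from fit import *
p=np.load('p.npy')
o,P,R=obs()
print(row(s2w(p,(-.19,0,.33)),p[2],P,R))
```

```text
[ 1.377e+00  3.000e-03  3.000e-03 -5.300e+01  1.527e+02  2.700e+01]
```

Request:
{"name": "servo_tool", "arguments": {"targets": [[0.12,0,0,-30,10,3,1],[0.29,0,0,-53,30,6,1],[0.46,0,0,-53,55,10,1],[0.64,0,0,-53,80,14,1],[0.82,0,0,-53,105,18,1],[1.0,0,0,-53,130,23,1],[1.18,0,0,-53,153,27,1],[1.36,0,0,-53,153,27,1]]}}

```text
time_s: 9.35
eef_pos: [0.4691, 0.0879, 0.3316]
eef_rot: [0.704, 0.084, 0.7, -0.084]
wrist_force: [0.5, -0.1, 0.5]
opening: 1.0
```

Run:
```python
from fit import *
from bench import ctrl
o,P,R=obs(); print(o['time_s'],P,R.round(3),o['q'].round(2))
c=ctrl.camera('wrist'); cv2.imwrite('pics/w3.png',c['pixels'])
np.savez('w3.npz',P=P,R=R,T=c['tool_from_camera'],K=c['intrinsics'])
c=ctrl.camera('top'); cv2.imwrite("pics/top2.png",c['pixels']);cv2.imwrite("pics/top2c.png",cv2.resize(c['pixels'][90:270,210:370],None,fx=3.3,fy=3.3,interpolation=cv2.INTER_CUBIC))
```

```text
9.35 [0.46909211 0.08792179 0.33161118] [[ 0.006  0.237  0.972]
 [-0.001  0.972 -0.237]
 [-1.     0.001  0.006]] [-0.06 -0.12  1.71 -0.    1.54 -1.4 ]
```

View pics/w3.png

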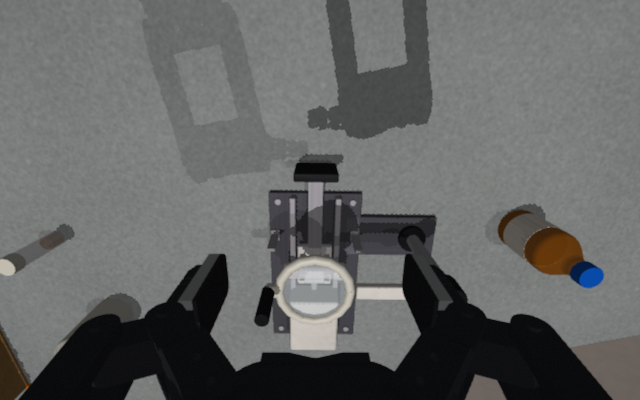

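View pics/top2c.png

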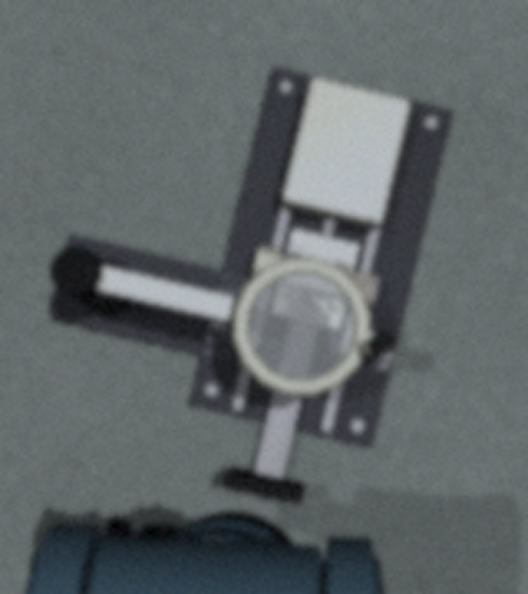

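Run:
```python
from fit import *
p=np.load('p.npy')
w=ray('top',tc(302,326),.166); print('lens',w,w2s(p,w))
im=cv2.imread('pics/w3.png')
cv2.imwrite('pics/w3c.png',cv2.resize(im[150:350,230:450],None,fx=3.6,fy=3,interpolation=cv2.INTER_CUBIC) if 0 else cv2.resize(im[150:350,240:450],None,fx=3,fy=3,interpolation=cv2.INTER_CUBIC))
for st in[(-.12,-.075,.012),(-.12,.075,.012),(.16,-.075,.012),(.16,.075,.012),(-.045,.066,.066),(-.045,-.066,.066),(-.045,0,.166),(-.165,.03,.085),(-.165,-.03,.085)]:
    print(st,((wproj('w3.npz',s2w(p,st))-[240,150])*3).round())
```

```text
lens [0.61144686 0.05214338 0.166     ] [-0.04455329  0.00148866]
(-0.12, -0.075, 0.012) [ 82. 128.]
(-0.12, 0.075, 0.012) [365. 131.]
(0.16, -0.075, 0.012) [ 99. 551.]
(0.16, 0.075, 0.012) [338. 553.]
(-0.045, 0.066, 0.066) [353. 307.]
(-0.045, -0.066, 0.066) [ 90. 304.]
(-0.045, 0, 0.166) [221. 431.]
(-0.165, 0.03, 0.085) [293.  86.]
(-0.165, -0.03, 0.085) [156.  84.]
```

View pics/w3c.png

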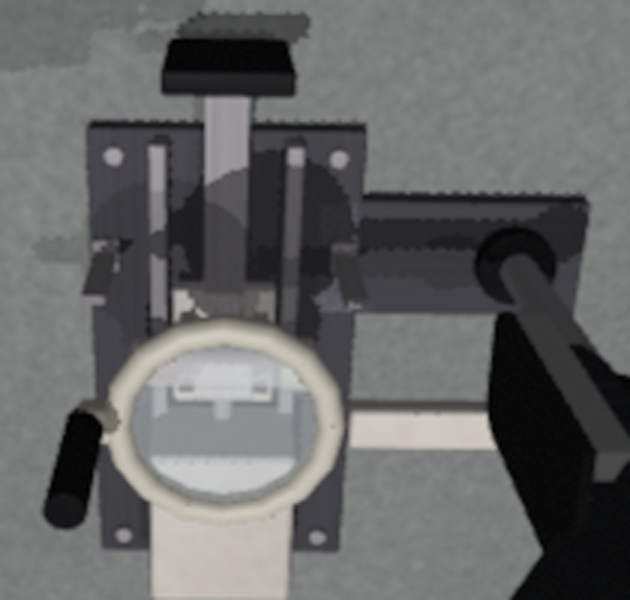

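Run:
```python
import cv2,numpy as np
im=cv2.imread('pics/w3.png')
a=cv2.resize(im[225:260,262:292],None,fx=12,fy=12,interpolation=cv2.INTER_NEAREST)
b=cv2.resize(im[225:260,342:372],None,fx=12,fy=12,interpolation=cv2.INTER_NEAREST)
o=np.hstack([a,b]); o=np.clip(o.astype(int)*1.6,0,255).astype('uint8')
cv2.imwrite('pics/tabs.png',o)
```

```text
(no output)
```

View pics/tabs.png

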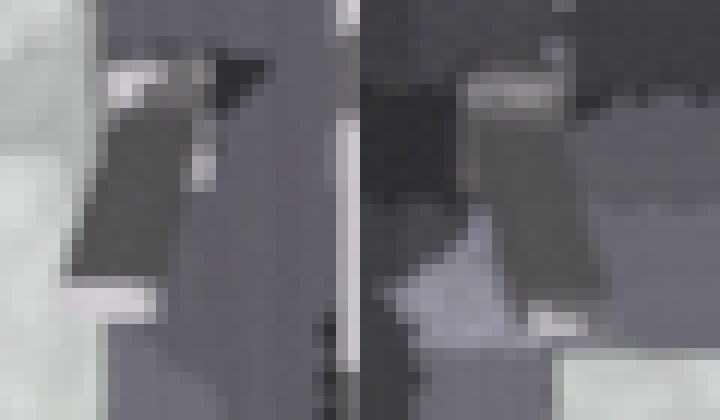

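Run:
```python
from fit import *
p=np.load('p.npy')
g=lambda u,v:(u/3+240-.33,v/3+150-.33)
L=[(g(88,122.5),(-.12,-.075,.012)),(g(365,124.5),(-.12,.075,.012)),(g(103,550),(.16,-.075,.012)),(g(338,550),(.16,.075,.012))]
f=lambda q:np.concatenate([wproj('w3.npz',s2w(q,X))-uv for uv,X in L])
q=least_squares(f,p).x; print(q.round(4),f(q).round(2))
for uv,z in[((270.8,249.6),.066),((358.7,251.1),.066)]:
    w=wray('w3.npz',uv,z);print(w2s(p,w).round(4),w2s(q,w).round(4))
w=wray('w3.npz',g(225,420),.166);print('lens',w2s(p,w),w2s(q,w))
for uv in[g(165,94),g(295,94)]:   # handle +x bottom? top far edge
    pass
```

```text
[ 0.6511  0.0412 -0.2513] [-1.15  0.21  0.92  0.59 -0.51 -0.83  0.78 -0.09]
[-0.0482 -0.0648] [-0.0448 -0.0656]
[-0.0472  0.0672] [-0.0438  0.0664]
lens [-0.05054637  0.00106238] [-0.04715217  0.00029489]
```

Run:
```python
from fit import *
p=np.load('p.npy')
g=lambda u,v:(u/3+240-.33,v/3+150-.33)
w=wray('w3.npz',g(229,83),.085);print(w,w2s(p,w))
w=ray('top',tc(262,483),.085);print(w,w2s(p,w))
o,P,R=obs()
h=s2w(p,(-.165,0,0))
print(h,row((.493,.081,.20),p[2]-np.pi/2,P,R))
```

```text
[0.49332413 0.08241392 0.085     ] [-0.16649297  0.00144342]
[0.49806589 0.08390605 0.085     ] [-0.16227101  0.00406751]
[0.49441139 0.08064466 0.        ] [ 1.587e+00  4.000e-03 -5.000e-03  1.316e+02 -8.000e-01  2.310e+01]
```

Request:
{"name": "servo_tool", "arguments": {"targets": [[0.17,0,0,0,0,5,0],[0.35,0,0,0,0,10,0],[0.52,0,0,10,0,15,0],[0.7,0,0,30,0,20,0],[0.88,0,0,50,0,24,0],[1.06,0,0,70,0,24,0],[1.24,0,0,90,0,24,0],[1.42,0,0,105,0,24,0]]}}

```text
time_s: 10.45
eef_pos: [0.494, 0.0813, 0.2263]
eef_rot: [0.48, 0.522, 0.476, -0.52]
wrist_force: [-0.1, -1.3, -0.7]
opening: 0.499
```

Run:
```python
from fit import *
p=np.load('p.npy')
o,P,R=obs()
print(o['q'].round(2),P,o['opening'],w2s(p,P))
print(row((.494,.082,.17),p[2]-np.pi/2,P,R),row((.494,.082,.046),p[2]-np.pi/2,P,R))
```

```text
[-0.07  0.01  1.8  -0.    1.32  0.01] [0.49401164 0.08130095 0.22626108] 0.4992043232671192 [-0.16555035  0.00053631]
[ 1.65e-01 -0.00e+00 -6.00e-03  5.63e+01 -4.00e-01 -7.00e-01] [ 1.650e-01 -0.000e+00 -6.000e-03  1.803e+02 -1.100e+00 -8.000e-01]
```

Finish the turn and come down to about 130 mm, then check before straddling the plate.

Request:
{"name": "servo_tool", "arguments": {"targets": [[0.08,0,0,0,0,0,0],[0.165,0,-0.006,10,0,0,0],[0.165,0,-0.006,30,0,0,0],[0.165,0,-0.006,55,0,0,0],[0.165,0,-0.006,80,0,0,0],[0.165,0,-0.006,95,0,0,0],[0.165,0,-0.006,95,0,0,0],[0.165,0,-0.006,95,0,0,0]]}}

```text
time_s: 11.45
eef_pos: [0.4954, 0.0811, 0.1323]
eef_rot: [0.434, 0.559, 0.433, -0.558]
wrist_force: [-0.7, -0.3, 0.2]
opening: 0.501
```

Run:
```python
from fit import *
from bench import ctrl
p=np.load('p.npy')
o,P,R=obs()
c=ctrl.camera('wrist'); cv2.imwrite('pics/w4.png',c['pixels'])
np.savez('w4.npz',P=P,R=R,T=c['tool_from_camera'],K=c['intrinsics'])
print(o['q'].round(2),P,o['opening'],w2s(p,P),R.round(3))
print(row((.494,.082,.046),p[2]-np.pi/2,P,R))
```

```text
[-0.07  0.13  1.88  0.    1.13  0.18] [0.49539869 0.0811372  0.13227594] 0.5012162700596416 [-0.16416614  0.00072252] [[ 0.002  0.969 -0.248]
 [-0.    -0.248 -0.969]
 [-1.     0.002 -0.   ]]
[ 1.00e-03 -0.00e+00 -2.00e-03  8.63e+01 -1.70e+00 -5.00e-01]
```

View pics/w4.png

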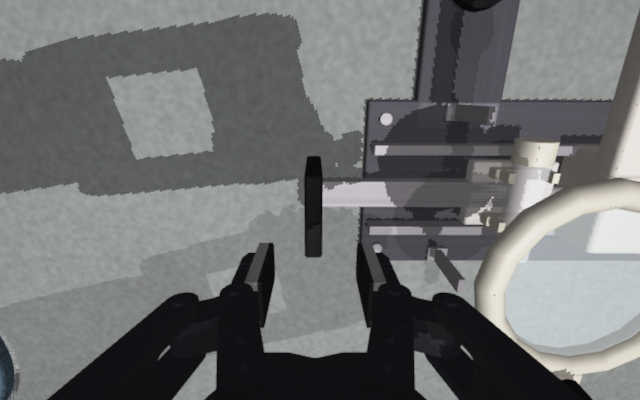

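Run:
```python
from fit import *
p=np.load('p.npy'); d=np.load('w4.npz')
for uv in[(313,157),(313,257)]:
    w=wray('w4.npz',uv,.085); print(d['R'].T@(w-d['P']),w2s(p,w))
```

```text
[ 0.04728639 -0.00183859 -0.04225265] [-0.16596678  0.04298849]
[ 0.04726385 -0.00202878  0.02894993] [-0.16609918 -0.02821423]
```

Request:
{"name": "servo_tool", "arguments": {"targets": [[0,0,0,20,-2,0,0],[0,0,0,40,-2,0,0],[0,0,0,60,-2,0,0],[0,0,0,77,-2,0,0],[0,0,0,86,-2,0,0],[0,0,0,86,-2,0,0],[0,0,0,86,-2,0,-0.5],[0,0,0,86,-2,0,-1]]}}

```text
time_s: 12.5
eef_pos: [0.4943, 0.0816, 0.0473]
eef_rot: [0.434, 0.559, 0.433, -0.558]
wrist_force: [-0.0, -0.2, 1.4]
opening: 0.13
```

Request:
{"name": "servo_tool", "arguments": {"targets": [[0,0,0,0,0,0,-1],[0,0,0,0,0,0,-1],[0,0,0,0,0,0,-1],[0,0,0,0,0,0,-1],[0,0,0,0,0,0,-1],[0,0,0,0,0,0,-1],[0,0,0,0,0,0,-1],[0,0,0,0,0,0,-1]]}}

```text
time_s: 13.5
eef_pos: [0.4943, 0.0816, 0.0473]
eef_rot: [0.434, 0.559, 0.433, -0.558]
wrist_force: [0.4, 0.2, -1.0]
opening: 0.137
```

Run:
```python
from fit import *
p=np.load('p.npy')
o,P,R=obs()
print(o['q'].round(2),P,o['opening'],o['wrist_force'],w2s(p,P),R.round(3))
b=s2w(p,(*(w2s(p,P)+[-.045,0]),P[2])); print(row(b,p[2]-np.pi/2,P,R))
```

```text
[-0.07  0.27  1.92  0.    0.95  0.18] [0.49427962 0.08162958 0.04727971] 0.13670762624306637 [ 0.3836292   0.16530173 -1.02109424] [-0.16537248  0.00092124] [[ 0.003  0.969 -0.248]
 [-0.    -0.248 -0.969]
 [-1.     0.003 -0.001]]
[ 1.0e-03 -1.0e-03 -3.0e-03 -1.0e-01 -4.5e+01 -0.0e+00]
```

Request:
{"name": "servo_tool", "arguments": {"targets": [[0,0,0,0,-5,0,-1],[0,0,0,0,-12,0,-1],[0,0,0,0,-20,0,-1],[0,0,0,0,-28,0,-1],[0,0,0,0,-35,0,-1],[0,0,0,0,-41,0,-1],[0,0,0,0,-45,0,-1],[0,0,0,0,-46,0,-1]]}}

```text
time_s: 14.5
eef_pos: [0.4513, 0.0928, 0.0473]
eef_rot: [0.435, 0.56, 0.432, -0.557]
wrist_force: [10.1, -1.9, -10.0]
opening: 0.134
```

Run:
```python
from fit import *
from bench import ctrl
p=np.load('p.npy')
o,P,R=obs()
print(o['time_s'],P,o['opening'],o['wrist_force'],w2s(p,P))
for n in('wrist','scene','top'):
    c=ctrl.camera(n); cv2.imwrite(f'pics/{n}5.png',c['pixels'])
    if n=='wrist': np.savez('w5.npz',P=P,R=R,T=c['tool_from_camera'],K=c['intrinsics'])
i=cv2.imread('pics/scene5.png'); cv2.imwrite('pics/scene5c.png',cv2.resize(i[140:290,280:400],None,fx=4,fy=4,interpolation=cv2.INTER_CUBIC))
i=cv2.imread('pics/top5.png'); cv2.imwrite('pics/top5c.png',cv2.resize(i[90:270,210:370],None,fx=3.3,fy=3.3,interpolation=cv2.INTER_CUBIC))
```

```text
14.5 [0.45127346 0.09275327 0.04732552] 0.13363020531807707 [10.11816443 -1.90614246 -9.9959175 ] [-0.20979386  0.00100432]
```

View pics/wrist5.png

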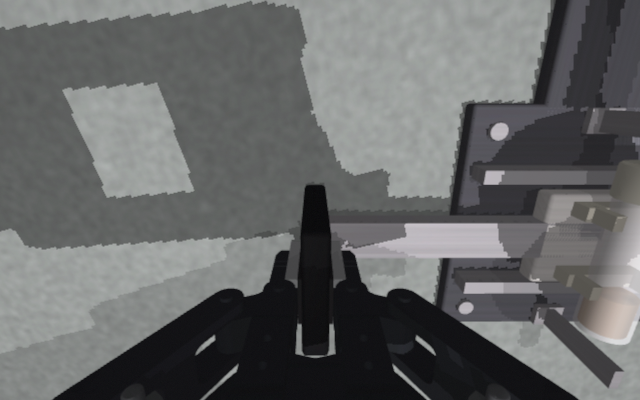

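View pics/scene5c.png

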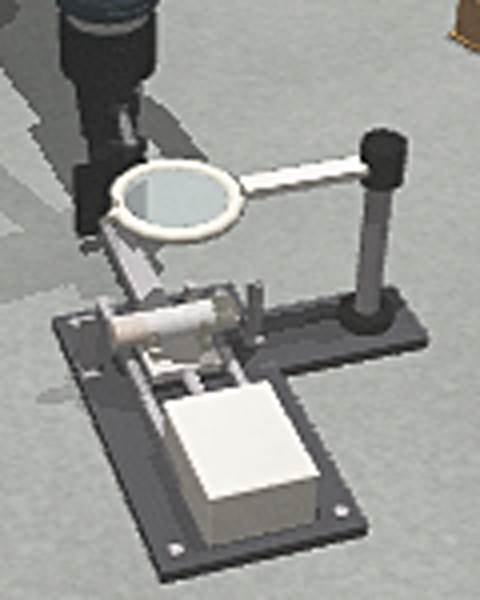

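View pics/top5c.png

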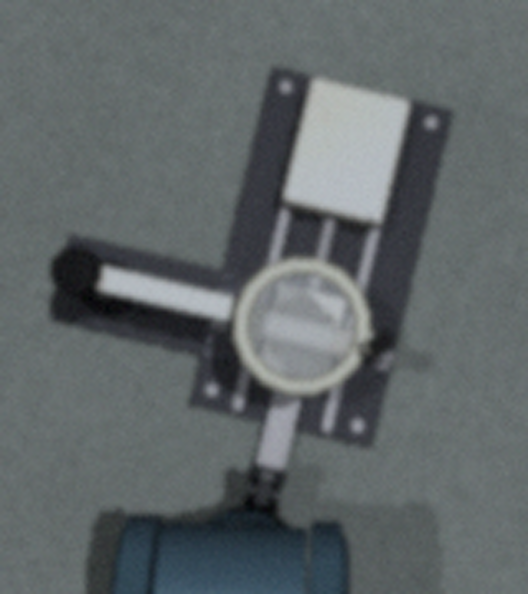

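Run:
```python
from fit import *
i=cv2.imread('pics/wrist5.png'); cv2.imwrite('pics/w5c.png',cv2.resize(i[150:400,500:640],None,fx=4.0,fy=2.4) if 0 else cv2.resize(i[180:395,440:640],None,fx=2.79,fy=2.79,interpolation=cv2.INTER_CUBIC))
i=cv2.imread('pics/scene5.png'); cv2.imwrite('pics/s5z.png',cv2.resize(i[200:240,295:355],None,fx=12,fy=12,interpolation=cv2.INTER_CUBIC))
```

```text
(no output)
```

View pics/w5c.png

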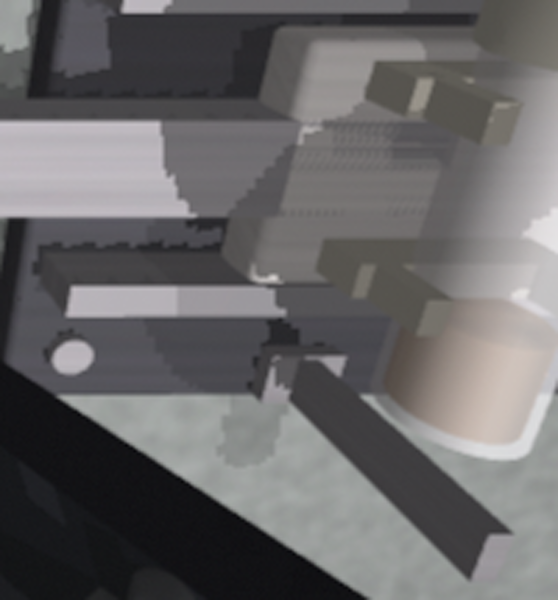

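View pics/s5z.png

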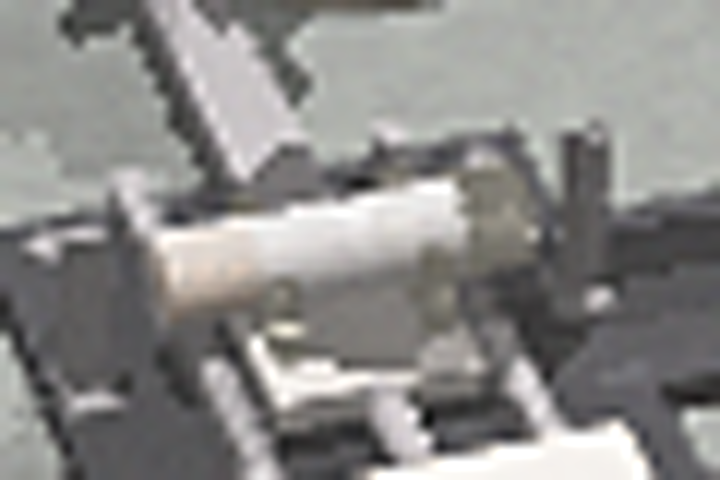

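Run:
```python
from fit import *
p=np.load('p.npy'); q=np.array([.6511,.0412,-.2513])
cr=lambda u:(np.asarray(u)-[440,180])*2.79
im=cv2.imread('pics/w5c.png')
for nm,f,col in(('p',p,(0,0,255)),('q',q,(0,255,0))):
    for t in(-.0425,-.0475):
      for y in(-.06,-.072):
        for z in (.066,.012):
          u=cr(wproj('w5.npz',s2w(f,(t,y,z)))); print(nm,t,y,z,u.round()); cv2.circle(im,tuple(int(a) for a in u),3,col,-1)
    for a in np.linspace(0,2*np.pi,60):
        u=cr(wproj('w5.npz',s2w(f,(-.0445+.0125*np.cos(a),-.048,.0475+.0125*np.sin(a))))); cv2.circle(im,tuple(int(b) for b in u),1,col,-1)
uv=np.array([493,556])/2.79+[440,180]; w=wray('w5.npz',uv,.066); print(w2s(p,w),w2s(q,w))
cv2.imwrite('pics/w5o.png',im)
# scene overlay
im=cv2.imread('pics/s5z.png')
for v,col in((-.040,(0,0,255)),(-.045,(0,255,0)),(-.050,(255,0,0))):
    for y in(-.066,.066):
      for dy in (-.006,.006):
        u=(proj('scene',s2w(p,(v,y+dy,.066)))-[295,200])*12; cv2.circle(im,tuple(int(a) for a in u),4,col,-1)
    for y in(-.048,.048):
      for a in np.linspace(0,2*np.pi,40):
        u=(proj('scene',s2w(p,(v+.0125*np.cos(a),y,.0475+.0125*np.sin(a))))-[295,200])*12; cv2.circle(im,tuple(int(b) for b in u),1,col,-1)
cv2.imwrite('pics/s5o.png',im)
```

```text
p -0.0425 -0.06 0.066 [527. 534.]
p -0.0425 -0.06 0.012 [317. 349.]
p -0.0425 -0.072 0.066 [507. 581.]
p -0.0425 -0.072 0.012 [305. 388.]
p -0.0475 -0.06 0.066 [501. 535.]
p -0.0475 -0.06 0.012 [297. 349.]
p -0.0475 -0.072 0.066 [482. 581.]
p -0.0475 -0.072 0.012 [286. 389.]
q -0.0425 -0.06 0.066 [510. 532.]
q -0.0425 -0.06 0.012 [304. 347.]
q -0.0425 -0.072 0.066 [491. 578.]
q -0.0425 -0.072 0.012 [293. 386.]
q -0.0475 -0.06 0.066 [484. 532.]
q -0.0475 -0.06 0.012 [284. 347.]
q -0.0475 -0.072 0.066 [465. 579.]
q -0.0475 -0.072 0.012 [273. 386.]
[-0.04731804 -0.06542924] [-0.04388932 -0.06617871]
```

View pics/w5o.png

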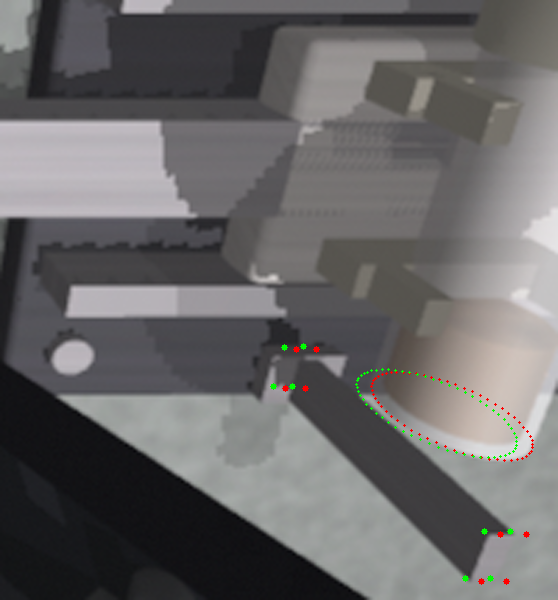

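View pics/s5o.png

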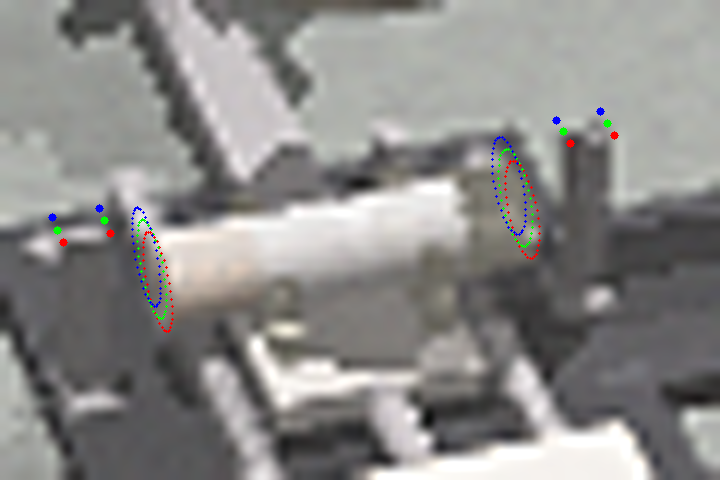

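Overlaying the projections, the tabs appear 1.5 to 3.3 mm further out than the vial in the wrist and scene images. I'll pull about 2.5 mm more, plus about 1.6 mm for the servo lag seen on the first pull.

Request:
{"name": "servo_tool", "arguments": {"targets": [[0,0,0,0,-2,0,-1],[0,0,0,0,-3,0,-1],[0,0,0,0,-4,0,-1],[0,0,0,0,-4,0,-1],[0,0,0,0,-4,0,-1],[0,0,0,0,-4,0,-1],[0,0,0,0,-4,0,-1],[0,0,0,0,-4,0,-1]]}}

```text
time_s: 15.65
eef_pos: [0.4487, 0.0934, 0.0473]
eef_rot: [0.436, 0.561, 0.431, -0.556]
wrist_force: [9.1, -0.5, -9.6]
opening: 0.133
```

Run:
```python
from fit import *
from bench import ctrl
p=np.load('p.npy')
o,P,R=obs()
print(o['time_s'],P,o['opening'],o['wrist_force'],w2s(p,P))
c=ctrl.camera('wrist'); cv2.imwrite('pics/w6.png',c['pixels'])
np.savez('w6.npz',P=P,R=R,T=c['tool_from_camera'],K=c['intrinsics'])
cr=lambda u:(np.asarray(u)-[540,240])*6
im=cv2.resize(c['pixels'][280:395,540:640],None,fx=5,fy=5,interpolation=cv2.INTER_CUBIC)
cr=lambda u:(np.asarray(u)-[540,280])*5
for t,col in((-.043,(0,0,255)),(-.048,(0,255,0))):
  for y in(-.06,-.072):
    u=cr(wproj('w6.npz',s2w(p,(t,y,.066)))); cv2.circle(im,tuple(int(a) for a in u),3,col,-1)
  for a in np.linspace(0,2*np.pi,90):
    u=cr(wproj('w6.npz',s2w(p,(t+.0125*np.cos(a),-.048,.0475+.0125*np.sin(a))))); cv2.circle(im,tuple(int(b) for b in u),1,col,-1)
cv2.imwrite('pics/w6o.png',im)
c=ctrl.camera('scene')['pixels']
im=cv2.resize(c[200:240,295:355],None,fx=12,fy=12,interpolation=cv2.INTER_CUBIC)
for v,col in((-.040,(0,0,255)),(-.045,(0,255,0))):
    for y in(-.066,.066):
      for dy in (-.006,.006):
        u=(proj('scene',s2w(p,(v,y+dy,.066)))-[295,200])*12; cv2.circle(im,tuple(int(a) for a in u),3,col,-1)
    for y in(-.048,.048):
      for a in np.linspace(0,2*np.pi,40):
        u=(proj('scene',s2w(p,(v+.0125*np.cos(a),y,.0475+.0125*np.sin(a))))-[295,200])*12; cv2.circle(im,tuple(int(b) for b in u),1,col,-1)
cv2.imwrite('pics/s6o.png',im)
```

```text
15.65 [0.44873306 0.09343353 0.04733568] 0.1325085508302857 [ 9.08268803 -0.533853   -9.59414887] [-0.21242362  0.00103168]
```

View pics/w6o.png

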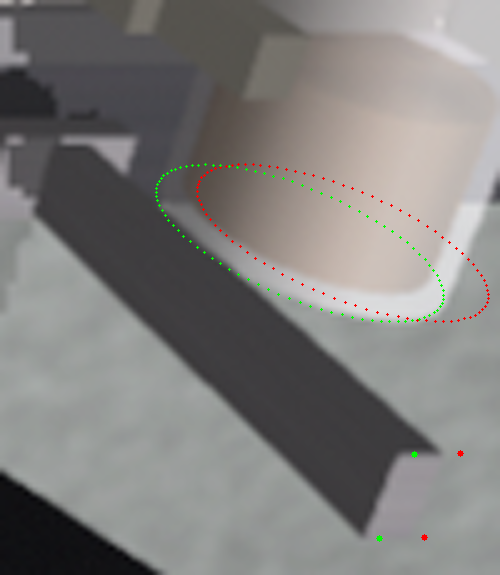

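View pics/s6o.png

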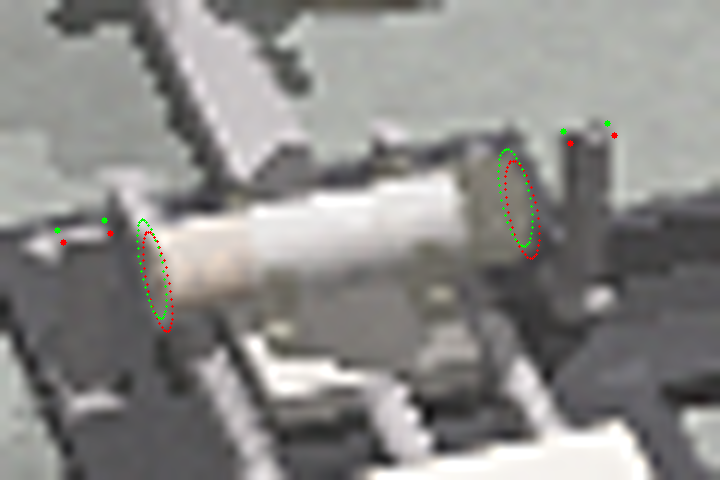

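In the wrist overlay the vial's rim and the tab top both fit x ≈ -47.5 mm. The scene view agrees, with both at about -43 to -44 mm. The lens ring hasn't moved in the top view, so I'm handing in.

Run:
```python
from bench import ctrl
o=ctrl.get_obs(); print(o['time_s'],o['eef_pos'],abs(o['dq']).max(),o['opening'])
print(ctrl.hand_in())
```

```text
15.75 [0.4487306  0.09345194 0.04732899] 0.0016437609518109165 0.13355138564106048
the job is handed in; nothing more can be done
None
```

I swung the magnifier over the midpoint between the tabs and let go of it while the slide was still home. I then gripped the slide's handle, pulled it out about 47 mm, and handed the job in at 15.75 s, still holding it. No verdict was reported.

- **Lens:** the top camera put it about 2 mm from square across the track after release, and within about 4 mm of the mark. It had not moved after the first pull; I did not take another top picture after the last 2.6 mm.
- **Vial:** the wrist and scene views both put it in line with the tabs to within about 1 mm. The two views disagree by about 4 mm on where the tabs and vial sit along the track, so I judged their alignment within each picture.
- **Grip:** the arm was still at hand-in. The fingers were closed on the plate and the wrist read about 9 N of pull. It also read about 10 N downward, which I did not explain.
- **Bottles and loose vial:** the arm's path stayed clear of them. I did not measure their positions again at the end.

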